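# Find the empty pocket in the light-tight bottle tray and stow the spare bottle

## Task

Three of the four flap-covered pockets in the leaning dark grey tray already hold an oil bottle and one is empty, but the flaps hide which. Find the empty one by touch and put the spare dropper bottle into it base first, fully home so that all the flaps shut again. Leave the staining jar, petri dishes, timer and marker where they are.

Things in the scene. Friction and masses are not known exactly. Their poses are not given: they have to be found in the camera images.
- bottle: the spare dropper bottle, loose, about 60 g, standing upright on the bench: whitish body 24 mm in diameter from its base to 48 mm up, then a black dropper cap: collar 19 mm in diameter from 48 to 62 mm, rubber bulb 12 mm in diameter from 62 to the top at 80 mm. Origin: centre of its base; z: along the bottle towards the cap.
- tray: dark grey light-tight tray of four pockets in a row, 54 x 224 mm, 112 mm deep, fixed on a dark steel stand, leaning 30 degrees towards the robot. Origin: centre of the flat upper face with the four blue-edged mouths, 118 mm above the bench. z: out of the pockets, up and towards the robot, 30 degrees from vertical; y: along the row; x: up the slope of the face, away from the robot.
- pocket_0 (a point): centre of the mouth of pocket 0, in the plane of the shut flaps, at y = -81 mm of the tray; axes as the tray's. Mouth 46 mm square, shut by two white flaps. Straight for 28 mm, the pocket then tapers to 30 mm square at its floor, 106 mm below the mouth. All four pockets are alike.
- pocket_1 (a point): centre of the mouth of pocket 1, in the plane of the shut flaps, at y = -27 mm of the tray; axes as the tray's. A taken pocket hides a bottle like the spare, cap outwards, its top 26 mm below the mouth; pushed on, it gives at most 6 mm (2.5 N per mm). In the one empty pocket a finger meets only the flaps, down to the floor.
- pocket_2 (a point): centre of the mouth of pocket 2, in the plane of the shut flaps, at y = +27 mm of the tray; axes as the tray's. Any of the four may be the empty one; a taken pocket has no room for a second bottle.
- pocket_3 (a point): centre of the mouth of pocket 3, in the plane of the shut flaps, at y = +81 mm of the tray; axes as the tray's. A bottle let go part-way in may hang on the flaps; it then needs a push on its cap with closed fingertips until it stands on the floor, its top 26 mm below the mouth, where the flaps can shut.
- flap_0l (a joint): left (tray +y) flap of pocket 0, 22 mm long, hinged at that edge of the mouth: 0 rad shut, up to 1.6 rad swung inwards; a weak spring (under 1 N) shuts it.
- flap_0r (a joint): right (tray -y) flap of pocket 0, 22 mm long, hinged at that edge of the mouth: 0 rad shut, up to 1.6 rad swung inwards; a weak spring (under 1 N) shuts it.
- flap_1l (a joint): left (tray +y) flap of pocket 1, 22 mm long, hinged at that edge of the mouth: 0 rad shut, up to 1.6 rad swung inwards; a weak spring (under 1 N) shuts it.
- flap_1r (a joint): right (tray -y) flap of pocket 1, 22 mm long, hinged at that edge of the mouth: 0 rad shut, up to 1.6 rad swung inwards; a weak spring (under 1 N) shuts it.
- flap_2l (a joint): left (tray +y) flap of pocket 2, 22 mm long, hinged at that edge of the mouth: 0 rad shut, up to 1.6 rad swung inwards; a weak spring (under 1 N) shuts it.
- flap_2r (a joint): right (tray -y) flap of pocket 2, 22 mm long, hinged at that edge of the mouth: 0 rad shut, up to 1.6 rad swung inwards; a weak spring (under 1 N) shuts it.
- flap_3l (a joint): left (tray +y) flap of pocket 3, 22 mm long, hinged at that edge of the mouth: 0 rad shut, up to 1.6 rad swung inwards; a weak spring (under 1 N) shuts it.
- flap_3r (a joint): right (tray -y) flap of pocket 3, 22 mm long, hinged at that edge of the mouth: 0 rad shut, up to 1.6 rad swung inwards; a weak spring (under 1 N) shuts it.
- jar: staining jar, white with a screw cap, 57 mm in diameter and 99 mm tall, loose bystander; origin: centre of its base.
- dish: stack of two petri dishes, 90 mm in diameter and 32 mm tall, loose bystander; origin: centre of its base.
- lab_timer: white lab timer lying on its back, 66 x 66 x 18 mm, loose bystander; origin: centre of its underside.
- marker: red felt marker lying along its y axis, 16 x 128 x 17 mm, loose bystander; origin: centre of its underside.
- microscope_foot (a point): middle of the foot of the big white microscope that stands fixed on the left of the bench, over 0.35 m tall and about 0.24 m wide (y) and 0.37 m deep (x): an obstacle to swing round, no part of the job.

How it is judged:
By the outcome, as a careful person would: the job done as asked, in the order asked, and still so for the second after the job is handed in, with the robot touching nothing.
It also fails if it takes over 67 s, if anything falls off the work surface, if the arm or the gripper's body presses on something with over 40 N, if the wrist force passes 120 N, or if a joint passes its speed limit or range.

## Robot

A 6-joint arm with a two-finger parallel gripper is mounted at the origin on a cart in front of the work surface, level with it; the furniture and walls round the work are solid. World frame = base frame: x ahead of the robot, y to its left, z up, the work surface at z = 0. Lengths are in m, angles in rad, forces in N, time in s.
With the tool pointing down it reaches from about 0.25 to 0.775 m from the base axis. Payload 4 kg.
Tool frame: the origin (TCP) lies on the centre line of the jaws, within the pads' length; the fingertips stand 25 mm ahead of it and the grasp point (between the pads) lies 6 mm ahead of it; z points along the fingers, y is the line along which they close (so a half turn about z gives the same grasp; the last joint's range is limited). The gripper opens to 94 mm and grips with 3 to 60 N. Pads are 16 mm wide; open, the fingers measure 119 mm over their backs; the gripper's body (75 mm by 177 mm) begins 78 mm behind the grasp point.
Start: joints at [1.14, 0.087, 1.371, -0, 1.684, -0.103], TCP at [0.177, 0.521, 0.231] pointing down, gripper open.
Joint ranges: [-3.1, 3.1], [-0.76, 2.03], [0.27, 2.55], [-1.08, 4.22], [0.17, 2.65], [-2.57, 2.57]. Speed limits (rad/s): [2.79, 2.79, 3.14, 3.14, 3.14, 3.14].

## Interface

Orientations are given as [roll, pitch, yaw] about the fixed x, y, z axes, in that order (R = Rz(yaw) Ry(pitch) Rx(roll)).
In Python, from bench import sensors, optics, ticket gives the robot as it stands.
- The arm moves only by the tool send_rows, never from a script. Its argument "rows" is a list of rows, each a list of 6 numbers: the shift along the world's x, y, z in mm, then the turn, a rotation vector about the world's x, y, z in rad. In form: [[x, y, z, wx, wy, wz], ...]. A call has 1 to 8 rows; each row shifts and turns the commanded pose from where the row before left it; what a row does not reach is not made up. A row lasts 1/12 s, in which the tool goes at most 41.7 mm and 7.16 degrees, less where a joint would pass 70% of its speed; a pose out of reach is approached as far as the arm can. A call is refused whole if a number of a shift passes 41.7 or a number of a turn 0.125, either way. A call with a gripper value outside its range is refused whole. "grip" is the finger opening in mm, from 0 to 94, set as the call begins (left out, the last holds). The fingers move at their own pace and stop on an object; the grip force is fixed at half the most. Time passes only in rows, so rows that do not move let the fingers close. It gives the time, the measured TCP pose, the force, the opening and the grip force at its end, in the units of the state.
- sensors.get_obs(): the state, without advancing time (a new reading comes with each control period).
- optics.snapshot(name): name is "scene" or "side" or "wrist"; returns the picture (400x640x3 uint8, red, green, blue); there is no depth.
- optics.camera_model(name): a dict with "vertical_fov" (degrees; the focal length in pixels is half the picture's height over the tangent of half this angle, whatever the lens; pixels are square), "cx", "cy" (the principal point, pixels), "R" (3x3) and "t" (3): a world point X has camera coordinates R X + t. Camera axes: x right, y down, z forward; pixel columns grow to the right and rows downward; lengths in m; the calibration is good to about 2 mm. A picture is of the moment at which its call begins: read the wrist's pose just before it. camera_model takes no time and is no camera call; for the wrist camera it gives the pose at the moment of the call.
- ticket.close_job(): hands the job in; it is judged then, once.
The state is a dict: "time": time; "joint_positions": joint angles; "qvel": joint speeds; "joint_torque": joint torques, N m; "tool_pos": TCP position; "ee_rot": TCP orientation; "wrist_force": force on the tool from outside, world axes, zero at the start; "wrist_torque": the same for the moment, N m; "width": finger opening in m; "finger_force": force on a finger pad.
Only numpy, scipy, OpenCV 4.12 (cv2) and the standard library are available. Lean on these libraries where they do the work, as an engineer would, in place of code of your own. Each camera call takes 0.05 s, during which the arm holds its last target. There are 200 camera calls.

## Working session

There is one attempt and no reset: what is moved stays moved. The work goes in short steps, Python scripts to look and compute and a tool call to move; the robot and the scene stay as the last step left them, time stands still between calls to the robot, and variables do not carry over. Pictures are saved under pics/ and viewed, at most 10 in all, crops included, and the job is handed in when it is done.

Besides the shell and the picture viewer there is one more tool, called in YAML: its name, and indented under it one key for each argument. send_rows: Moves the arm, as the interface text tells. Its arguments: {"type":"object","properties":{"rows":{"type":"array"},"grip":{"type":"number"}},"required":["rows"]}

```bash
mkdir -p pics
python3 - <<'E'
from bench import sensors, optics
import cv2, numpy as np
o=sensors.get_obs(); print({k:np.round(v,3).tolist() for k,v in o.items()})
for n in("scene","side"):
    cv2.imwrite(f"pics/{n}0.png",optics.snapshot(n)[:,:,::-1]); m=optics.camera_model(n); print(n,{k:np.round(v,4).tolist() for k,v in m.items()})
E
```

```text
{'time': 0.0, 'joint_positions': [1.14, 0.088, 1.372, 0.0, 1.684, -0.103], 'qvel': [0.001, 0.002, -0.0, 0.001, 0.0, -0.001], 'joint_torque': [0.002, -34.018, -30.243, 0.072, 0.033, -0.0], 'tool_pos': [0.177, 0.52, 0.229], 'ee_rot': [-3.139, -0.0, 2.814], 'wrist_force': [0.919, 0.634, -0.458], 'wrist_torque': [0.001, -0.002, -0.018], 'finger_force': 0.0, 'width': 0.094}
scene {'vertical_fov': 54.7285, 'cx': 320.234, 'cy': 198.6512, 'R': [[0.4891, -0.8722, 0.0063], [-0.6286, -0.3576, -0.6906], [0.6046, 0.3338, -0.7232]], 't': [-0.2305, 0.4298, 0.8965]}
side {'vertical_fov': 49.0159, 'cx': 321.5648, 'cy': 200.0372, 'R': [[0.9989, -0.046, 0.0097], [-0.0152, -0.5107, -0.8596], [0.0444, 0.8585, -0.5108]], 't': [-0.5458, 0.1119, 1.4898]}
```

View pics/scene0.png

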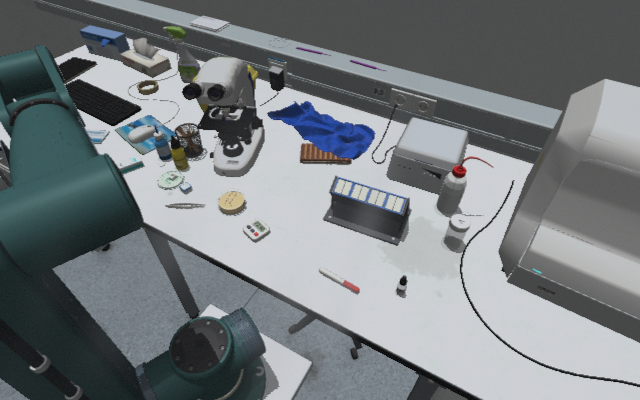

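View pics/side0.png

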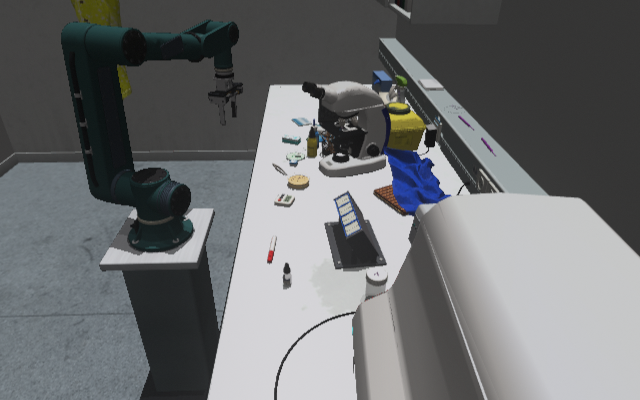

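The scene view shows the bottle at about (402,287), the tray face spanning (333,180)–(410,210), and the marker at (340,280). In the side view the bottle is at (287,275) and the tray face at (347,213). I'll zoom in on both for accuracy.

Run:
```python
import cv2,numpy as np
a=cv2.imread("pics/scene0.png");b=cv2.imread("pics/side0.png")
f=lambda im,x,y,w,h,k:cv2.resize(im[y:y+h,x:x+w],None,fx=k,fy=k,interpolation=cv2.INTER_CUBIC)
A=f(a,320,170,100,75,5) # 500x375
B=f(a,385,265,37,37,6) # 222
C=f(b,320,180,75,75,5) #375
D=f(b,270,255,37,37,6)
c=np.zeros((600,800,3),np.uint8)
c[:375,:500]=A;c[:222,510:732]=B;c[225:600,425:800]=C;c[376:598,0:222]=D
c[:375,:500]=A
cv2.imwrite("pics/z1.png",c)
```

```text
(no output)
```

View pics/z1.png

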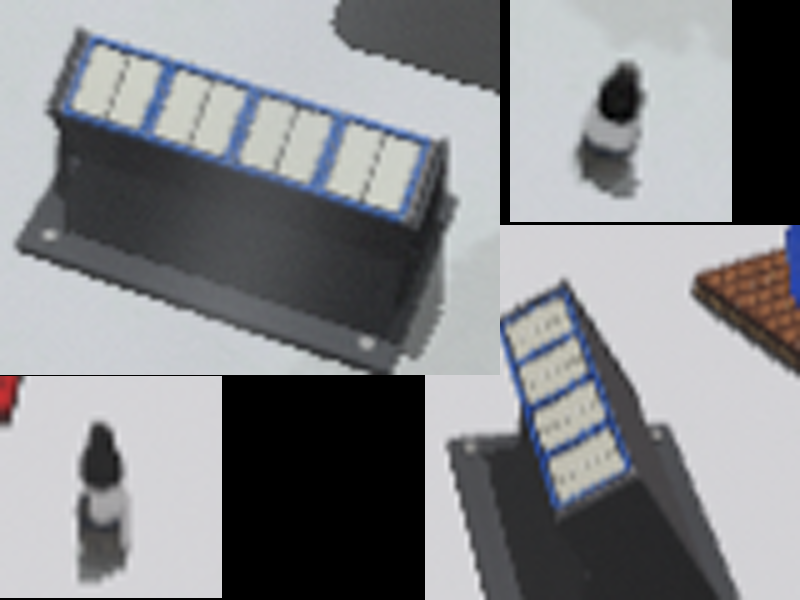

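```bash
cat > h.py <<'E'
import numpy as np,cv2
from bench import sensors,optics
from scipy.spatial.transform import Rotation as Ro
def proj(n,X,m=None):
    m=m or optics.camera_model(n); f=200/np.tan(np.radians(m["vertical_fov"]/2))
    c=np.asarray(X)@np.array(m["R"]).T+m["t"]
    return np.c_[m["cx"]+f*c[:,0]/c[:,2],m["cy"]+f*c[:,1]/c[:,2]]
def Rt(yaw): return Ro.from_euler('z',yaw).as_matrix()@Ro.from_euler('y',-30,degrees=True).as_matrix()
E
python3 - <<'E'
from h import *
from scipy.optimize import least_squares
out={}
cent={}
for n,seeds in(("scene",[(342.8,186),(359.6,191.2),(377,197.2),(395,202.8)]),("side",[(342.4,200),(345.4,208.8),(348.6,217.6),(352.6,227.8)])):
    g=cv2.imread(f"pics/{n}0.png").astype(int)
    # pale, slightly warm flaps (flood from seeds)
    L=[]
    for s in seeds:
        x,y=map(round,s); msk=np.zeros((402,642),np.uint8)
        v=cv2.medianBlur(cv2.imread(f"pics/{n}0.png"),3)
        cv2.floodFill(v,msk,(x-3 if n=="scene" else x,y),0,(40,)*3,(40,)*3,4|cv2.FLOODFILL_FIXED_RANGE|cv2.FLOODFILL_MASK_ONLY|(255<<8))
        yy,xx=np.nonzero(msk[1:-1,1:-1]); L.append((xx.mean(),yy.mean(),len(xx)))
    print(n,np.round(L,1).tolist()); cent[n]=np.array(seeds)
P=np.array([[0,y,0] for y in(.081,.027,-.027,-.081)])
ms={n:optics.camera_model(n) for n in cent}
def r(p): 
    X=P@Rt(p[3]).T+p[:3]; return np.r_[[(proj(n,X,ms[n])-cent[n]).ravel() for n in cent]].ravel()
s=least_squares(r,[.6,-.1,.118,0]); print(s.x,np.round(s.fun,1).tolist())
s2=least_squares(lambda q:r([q[0],q[1],.118,q[2]]),[.6,-.1,0]); print("z fixed",s2.x,np.round(s2.fun,1).tolist())
b={"scene":(404.2,275.3),"side":(286.3,262.6)}
s=least_squares(lambda p:np.r_[[(proj(n,[p],ms[n])[0]-b[n]) for n in b]].ravel(),[.5,-.2,.08]); print(s.x,s.fun)
x,y=s.x[:2]
for n in b: print(n,np.round(proj(n,[[x,y,.08],[x,y,.062],[x,y,.048],[x,y,0]],ms[n]),1).tolist())
E
```

```text
scene [[342.9, 186.8, 176.0], [359.6, 192.2, 190.0], [376.7, 197.5, 194.0], [394.1, 202.9, 202.0]]
side [[342.3, 200.3, 74.0], [345.1, 208.9, 87.0], [348.2, 217.9, 96.0], [351.7, 227.7, 107.0]]
[ 0.62202896 -0.08031728  0.11794082  0.09459571] [0.4, 0.2, 0.3, 0.2, -0.1, -0.5, -0.6, -0.7, -0.1, 0.3, -0.0, 0.1, -0.0, 0.4, -0.5, -0.1]
z fixed [ 0.6220025  -0.0803494   0.09460141] [0.5, 0.2, 0.3, 0.2, -0.1, -0.5, -0.5, -0.7, -0.1, 0.3, -0.0, 0.1, -0.0, 0.3, -0.6, -0.1]
[ 0.43346103 -0.27236256  0.07912554] [-0.00669034 -0.13889105 -0.10674314  0.1068276 ]
scene [[404.2, 275.0], [403.1, 278.7], [402.3, 281.5], [399.5, 290.8]]
side [[286.2, 262.5], [286.4, 267.5], [286.5, 271.3], [287.1, 284.1]]
```

```bash
cat >> h.py <<'E'
T=np.array([.6222,-.0803,.118]); YAW=.0946; R=Rt(YAW)
P=[T+R@[0,y,0] for y in(-.081,-.027,.027,.081)]
RT=np.c_[R[:,1],R[:,0],-R[:,2]]  # tool axes in world when facing the tray
def go(pos,Rg):
    o=sensors.get_obs(); d=np.asarray(pos)-o["tool_pos"]; rv=(Ro.from_matrix(Rg)*Ro.from_euler('xyz',o["ee_rot"]).inv()).as_rotvec()
    print("t",round(o["time"],2),"d mm",np.round(d*1000,1),"turn",np.round(rv,3),"F",np.round(o["wrist_force"],1),"w",round(o["width"]*1e3,1),"q",np.round(o["joint_positions"],2))
E
python3 - <<'E'
from h import *
print(np.round(P,4).tolist(),np.round(R,3).tolist())
go(P[3]+R[:,2]*.065,RT)
m=optics.camera_model("scene");f=200/np.tan(np.radians(m["vertical_fov"]/2))
for uv in[(215,165),(237,175),(262,130),(340,280),(220,195),(255,230)]:
    d=np.array(m["R"]).T@[(uv[0]-m["cx"])/f,(uv[1]-m["cy"])/f,1]; c=-np.array(m["R"]).T@m["t"]; print(uv,np.round(c-d*c[2]/d[2],3))
E
```

```text
[[0.6299, -0.1609, 0.118], [0.6248, -0.1072, 0.118], [0.6196, -0.0534, 0.118], [0.6145, 0.0003, 0.118]] [[0.862, -0.094, -0.498], [0.082, 0.996, -0.047], [0.5, 0.0, 0.866]]
t 0.1 d mm [ 405.3 -523.1  -55.2] turn [ 0.344 -0.436 -1.121] F [-0.4  0.2  0.8] w 94.2 q [ 1.14  0.09  1.37 -0.    1.68 -0.1 ]
(215, 165) [0.59  0.511 0.   ]
(237, 175) [0.587 0.408 0.   ]
(262, 130) [ 0.852  0.486 -0.   ]
(340, 280) [ 0.383 -0.113  0.   ]
(220, 195) [0.478 0.396 0.   ]
(255, 230) [ 0.412  0.202 -0.   ]
```

send_rows:
  rows:
    - [20, -26, -3, 0.017, -0.022, -0.056]
    - [20, -26, -3, 0.017, -0.022, -0.056]
    - [20, -26, -3, 0.017, -0.022, -0.056]
    - [20, -26, -3, 0.017, -0.022, -0.056]
    - [20, -26, -3, 0.017, -0.022, -0.056]
    - [20, -26, -3, 0.017, -0.022, -0.056]
    - [20, -26, -3, 0.017, -0.022, -0.056]
    - [20, -26, -3, 0.017, -0.022, -0.056]
  grip: 0

```text
time: 0.77
tool_pos: [0.3374, 0.3112, 0.2059]
ee_rot: [2.934, 0.078, 2.354]
wrist_force: [0.5, -0.5, -0.5]
width: 0.0442
finger_force: 0.0
```

send_rows:
  rows:
    - [20, -26, -3, 0.017, -0.022, -0.056]
    - [20, -26, -3, 0.017, -0.022, -0.056]
    - [20, -26, -3, 0.017, -0.022, -0.056]
    - [20, -26, -3, 0.017, -0.022, -0.056]
    - [20, -26, -3, 0.017, -0.022, -0.056]
    - [20, -26, -3, 0.017, -0.022, -0.056]
    - [20, -26, -3, 0.017, -0.022, -0.056]
    - [20, -26, -3, 0.017, -0.022, -0.056]

```text
time: 1.43
tool_pos: [0.4974, 0.1031, 0.182]
ee_rot: [2.714, 0.053, 1.888]
wrist_force: [-0.2, -0.1, 0.5]
width: 0.0005
finger_force: 0.0
```

send_rows:
  rows:
    - [20, -26, -3, 0.017, -0.022, -0.056]
    - [20, -26, -3, 0.017, -0.022, -0.056]
    - [20, -26, -3, 0.017, -0.022, -0.056]
    - [20, -26, -3, 0.017, -0.022, -0.056]
    - [0, 0, 0, 0, 0, 0]

```text
time: 1.85
tool_pos: [0.5779, -0.0032, 0.1684]
ee_rot: [2.617, 0.006, 1.658]
wrist_force: [-0.4, -0.8, -0.5]
width: 0.0005
finger_force: 0.0
```

Run:
```python
from h import *
go(P[3]+R[:,2]*.065,RT)
cv2.imwrite("pics/w1.png",optics.snapshot("wrist")[:,:,::-1]); print(np.round(proj("wrist",P),1).tolist())
```

```text
t 1.85 d mm [4.3 0.5 5.9] turn [0.006 0.002 0.007] F [-0.4 -0.8 -0.5] w 0.5 q [-0.17 -0.17  1.83  0.15  0.98 -0.32]
[[326.2, 400.3], [326.6, 348.5], [327.0, 290.8], [327.5, 226.2]]
```

View pics/w1.png

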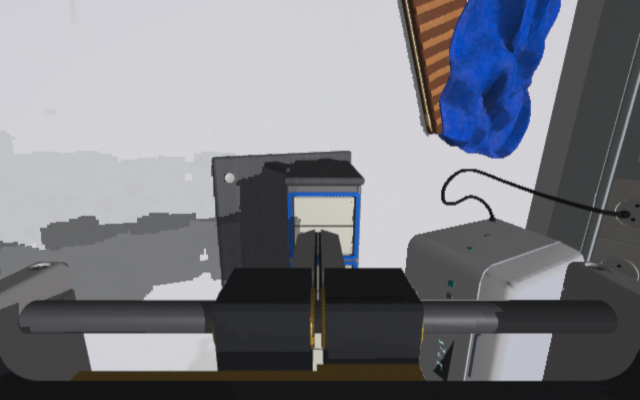

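The wrist view shows pocket 3's mouth centred at about (325,226), against a prediction of (327,226). The tray pose is good to about 1 mm, so I'll probe pocket 3.

send_rows:
  rows:
    - [4.3, 0.5, 6, 0.006, 0.002, 0.007]
    - [10, 1, -17.3, 0, 0, 0]
    - [10, 1, -17.3, 0, 0, 0]
    - [10, 1, -17.3, 0, 0, 0]
    - [2.5, 0.2, -4.3, 0, 0, 0]
    - [2.5, 0.2, -4.3, 0, 0, 0]
    - [0, 0, 0, 0, 0, 0]
    - [0, 0, 0, 0, 0, 0]

```text
time: 2.57
tool_pos: [0.6158, 0.006, 0.1161]
ee_rot: [2.617, -0.003, 1.673]
wrist_force: [-0.5, 4.9, -2.5]
width: 0.0002
finger_force: 2.2
```

Run:
```python
from h import *
go(P[3]-R[:,2]*.005,RT); print(sensors.get_obs()["wrist_force"]@R)
```

```text
t 2.57 d mm [ 1.2 -5.4 -2.4] turn [-0.003  0.    -0.007] F [-0.5  4.9 -2.5] w 0.2 q [-0.15 -0.04  1.82  0.17  0.86 -0.33]
[-1.32057029  4.94075006 -2.181818  ]
```

send_rows:
  rows:
    - [1.5, 0.1, -2.6, 0, 0, 0]
    - [0, 0, 0, 0, 0, 0]
    - [0, 0, 0, 0, 0, 0]

```text
time: 2.82
tool_pos: [0.6183, 0.0047, 0.1144]
ee_rot: [2.615, -0.0, 1.671]
wrist_force: [-0.1, 1.6, -1.1]
width: 0.0005
finger_force: 0.9
```

Run:
```python
from h import *
go(P[3]-R[:,2]*.008,RT); o=sensors.get_obs();print(o["wrist_force"]@R,o["wrist_torque"])
cv2.imwrite("pics/s2.png",cv2.resize(optics.snapshot("scene")[140:260,290:450,::-1],None,fx=4,fy=4,interpolation=2))
```

```text
t 2.82 d mm [ 0.2 -4.  -3.3] turn [-0.001  0.003 -0.006] F [-0.1  1.6 -1.1] w 0.5 q [-0.15 -0.03  1.82  0.17  0.85 -0.33]
[-0.46213793  1.64201755 -0.96672536] [0.14979217 0.22891195 0.13435598]
```

View pics/s2.png

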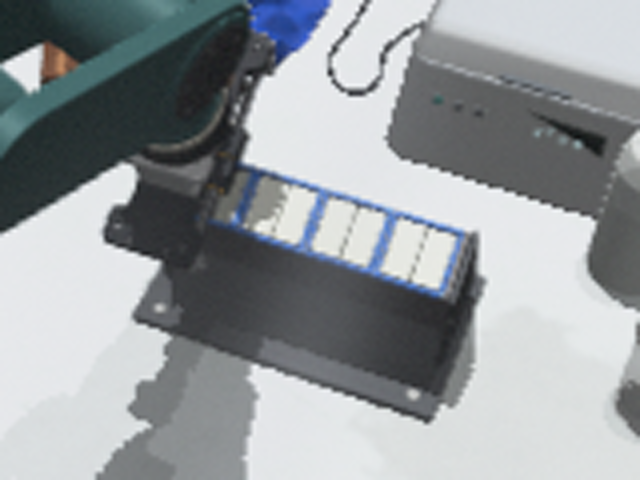

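The picture shows the fingers inside pocket 3 at around (230,195), with nothing wrong visible. Axial force is still nil, so I'll go deeper to settle it.

send_rows:
  rows:
    - [2, -2, -3.5, 0, 0, 0]
    - [2, 0.2, -3.5, 0, 0, 0]
    - [2, 0.2, -3.5, 0, 0, 0]
    - [0, 0, 0, 0, 0, 0]
    - [0, 0, 0, 0, 0, 0]

```text
time: 3.28
tool_pos: [0.6237, 0.003, 0.1021]
ee_rot: [2.618, -0.001, 1.671]
wrist_force: [-0.2, 0.6, -1.4]
width: 0.0006
finger_force: 0.6
```

Run:
```python
from h import *
go(P[3]-R[:,2]*.020,RT); o=sensors.get_obs();print(o["wrist_force"]@R,o["wrist_torque"])
```

```text
t 3.28 d mm [ 0.8 -1.7 -1.4] turn [-0.001  0.    -0.006] F [-0.2  0.6 -1.4] w 0.6 q [-0.15 -0.01  1.82  0.17  0.83 -0.34]
[-0.7845842   0.61907816 -1.11721945] [-0.0376811   0.31227502  0.00838945]
```

send_rows:
  rows:
    - [3, -1, -5, 0, 0, 0]
    - [3, 0.2, -5, 0, 0, 0]
    - [3, 0.2, -5, 0, 0, 0]
    - [0, 0, 0, 0, 0, 0]

```text
time: 3.62
tool_pos: [0.6326, 0.0026, 0.0861]
ee_rot: [2.619, -0.001, 1.671]
wrist_force: [0.2, 0.4, -0.9]
width: 0.0004
finger_force: 0.6
```

send_rows:
  rows:
    - [-3, -0.2, 5, 0, 0, 0]
    - [-3, -0.2, 5, 0, 0, 0]
    - [-3, -0.2, 5, 0, 0, 0]
    - [-6, -0.6, 10.4, 0, 0, 0]
    - [-20, -2, 34, 0, 0, 0]
    - [-20, -2, 34, 0, 0, 0]
    - [-5, -10, 9, 0, 0, 0]
    - [0, 0, 0, 0, 0, 0]

```text
time: 4.28
tool_pos: [0.5742, -0.0141, 0.1978]
ee_rot: [2.605, 0.004, 1.67]
wrist_force: [0.9, -0.2, 1.0]
width: 0.0003
finger_force: 0.0
```

Run:
```python
from h import *
V=Ro.from_euler('xyz',[np.pi,0,1.6]).as_matrix()
B=np.array([.4335,-.2724,0])
go(B+[0,0,.20],V)
go(P[2]+R[:,2]*.065,RT)
```

```text
t 4.28 d mm [-140.7 -258.3    2.2] turn [-0.031  0.536 -0.069] F [ 0.9 -0.2  1. ] w 0.3 q [-0.21 -0.2   1.8   0.18  1.03 -0.36]
t 4.28 d mm [ 13.1 -42.4 -23.5] turn [ 0.002  0.013 -0.005] F [ 0.9 -0.2  1. ] w 0.3 q [-0.21 -0.2   1.8   0.18  1.03 -0.36]
```

send_rows:
  rows:
    - [-14, -26, 1, -0.003, 0.0536, -0.007]
    - [-14, -26, 1, -0.003, 0.0536, -0.007]
    - [-14, -26, 1, -0.003, 0.0536, -0.007]
    - [-14, -26, 0, -0.003, 0.0536, -0.007]
    - [-14, -26, 0, -0.003, 0.0536, -0.007]
  grip: 94

```text
time: 4.7
tool_pos: [0.5018, -0.1435, 0.1929]
ee_rot: [2.888, -0.008, 1.635]
wrist_force: [0.7, 0.2, 0.0]
width: 0.0305
finger_force: 0.0
```

send_rows:
  rows:
    - [-14, -26, 0, -0.003, 0.0536, -0.007]
    - [-14, -26, 0, -0.003, 0.0536, -0.007]
    - [-14, -26, 0, -0.003, 0.0536, -0.007]
    - [-14, -26, 0, -0.003, 0.0536, -0.007]
    - [-14, -26, 0, -0.003, 0.0536, -0.007]
    - [0, 0, 0, 0, 0, 0]

```text
time: 5.2
tool_pos: [0.4317, -0.2761, 0.1919]
ee_rot: [-3.126, -0.004, 1.594]
wrist_force: [-0.3, 0.5, 0.1]
width: 0.0706
finger_force: 0.0
```

Run:
```python
from h import *
V=Ro.from_euler('xyz',[np.pi,0,1.6]).as_matrix()
B=np.array([.4335,-.2724,0])
go(B+[0,0,.073],V)
m=optics.camera_model("scene");f=200/np.tan(np.radians(m["vertical_fov"]/2))
d=np.array(m["R"]).T@[(457-m["cx"])/f,(247-m["cy"])/f,1]; c=-np.array(m["R"]).T@m["t"]; print("jar",np.round(c-d*c[2]/d[2],3))
cv2.imwrite("pics/w3.png",optics.snapshot("wrist")[:,:,::-1]); print(np.round(proj("wrist",B+np.array([[0,0,.08],[0,0,.062],[0,0,0.]])),1).tolist())
```

```text
t 5.2 d mm [   1.8    3.7 -118.9] turn [-0.004 -0.016  0.006] F [-0.3  0.5  0.1] w 70.6 q [-0.68  0.03  1.51 -0.01  1.62 -0.7 ]
jar [ 0.661 -0.37   0.   ]
[[320.3, 206.5], [320.4, 201.9], [320.6, 189.5]]
```

View pics/w3.png

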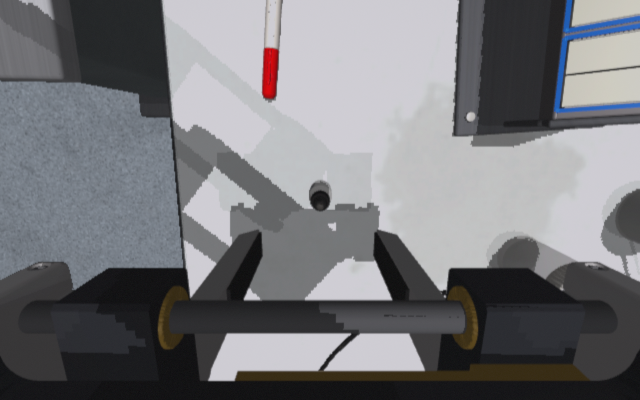

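The bottle's cap is at (320,201) in the wrist view, centred between the fingers. The marker is clear of the fingers, so I'll descend to the collar.

send_rows:
  rows:
    - [2, 3.5, -25, -0.004, -0.016, 0.006]
    - [0, 0, -25, 0, 0, 0]
    - [0, 0, -25, 0, 0, 0]
    - [0, 0, -25, 0, 0, 0]
    - [0, 0, -16, 0, 0, 0]
    - [0, 0, 0, 0, 0, 0]
    - [0, 0, 0, 0, 0, 0]

```text
time: 5.83
tool_pos: [0.4344, -0.2677, 0.0763]
ee_rot: [3.139, -0.003, 1.605]
wrist_force: [1.0, -0.5, 0.5]
width: 0.094
finger_force: 0.0
```

Run:
```python
from h import *
V=Ro.from_euler('xyz',[np.pi,0,1.6]).as_matrix()
B=np.array([.4335,-.2724,0])
for i in range(3):
  go(B+[0,0,.076],V); optics.snapshot("scene")
```

```text
t 5.83 d mm [-0.9 -4.7 -0.3] turn [-0.003  0.003 -0.005] F [ 1.  -0.5  0.5] w 94.0 q [-0.67  0.08  1.69  0.    1.37 -0.7 ]
t 5.88 d mm [-1.8 -3.8 -1.8] turn [-0.001  0.005 -0.005] F [-0.  -0.8  0.2] w 93.9 q [-0.67  0.08  1.69  0.    1.37 -0.7 ]
t 5.93 d mm [-2.3 -3.3 -2.7] turn [ 0.001  0.007 -0.005] F [ 0.9  1.2 -0.4] w 94.2 q [-0.67  0.08  1.68  0.    1.37 -0.7 ]
```

send_rows:
  rows:
    - [-1.5, -3.5, -1.5, 0, 0.005, -0.005]
    - [0, 0, 0, 0, 0, 0]

```text
time: 6.15
tool_pos: [0.4339, -0.2736, 0.077]
ee_rot: [3.141, 0.001, 1.599]
wrist_force: [0.0, -1.0, -0.0]
width: 0.0942
finger_force: 0.0
```

send_rows:
  rows:
    - [0, 0, 0, 0, 0, 0]
    - [0, 0, 0, 0, 0, 0]
    - [0, 0, 0, 0, 0, 0]
    - [0, 0, 0, 0, 0, 0]
    - [0, 0, 0, 0, 0, 0]
    - [0, 0, 0, 0, 0, 0]
    - [0, 0, 0, 0, 0, 0]
    - [0, 0, 0, 0, 0, 0]
  grip: 0

```text
time: 6.82
tool_pos: [0.4334, -0.2727, 0.0758]
ee_rot: [-3.141, -0.001, 1.599]
wrist_force: [-0.8, -0.8, 0.6]
width: 0.0441
finger_force: 0.0
```

send_rows:
  rows:
    - [0, 0, 0, 0, 0, 0]
    - [0, 0, 0, 0, 0, 0]
    - [0, 0, 0, 0, 0, 0]
    - [0, 0, 0, 0, 0, 0]

```text
time: 7.15
tool_pos: [0.4334, -0.2727, 0.0758]
ee_rot: [-3.141, -0.001, 1.599]
wrist_force: [-0.3, 1.4, -0.4]
width: 0.0182
finger_force: 30.0
```

send_rows:
  rows:
    - [0, 0, 15, 0, 0, 0]
    - [0, 0, 30, 0, 0, 0]
    - [0, 0, 30, 0, 0, 0]
    - [0, 0, 30, 0, 0, 0]
    - [0, 0, 25, 0, 0, 0]
    - [0, 0, 0, 0, 0, 0]

```text
time: 7.65
tool_pos: [0.4357, -0.2744, 0.2124]
ee_rot: [3.133, 0.007, 1.599]
wrist_force: [0.5, 0.6, 0.5]
width: 0.018
finger_force: 30.0
```

Run:
```python
from h import *
go(P[3]+R[:,2]*.106,RT)
```

```text
t 7.65 d mm [126.1 269.7  -2.6] turn [ 0.038 -0.514  0.066] F [0.5 0.6 0.5] w 18.0 q [-0.67  0.01  1.49  0.    1.63 -0.7 ]
```

send_rows:
  rows:
    - [12, 27, 0, 0.004, -0.052, 0.0066]
    - [12, 27, 0, 0.004, -0.052, 0.0066]
    - [12, 27, 0, 0.004, -0.052, 0.0066]
    - [12, 27, 0, 0.004, -0.052, 0.0066]
    - [13, 27, 0, 0.004, -0.052, 0.0066]

```text
time: 8.07
tool_pos: [0.4942, -0.1363, 0.2043]
ee_rot: [2.881, -0.01, 1.633]
wrist_force: [-0.0, 0.8, -0.5]
width: 0.0177
finger_force: 30.0
```

send_rows:
  rows:
    - [13, 27, 0, 0.004, -0.052, 0.0066]
    - [13, 27, 0, 0.004, -0.052, 0.0066]
    - [13, 27, 0, 0.004, -0.052, 0.0066]
    - [13, 27, 0, 0.004, -0.052, 0.0066]
    - [13, 27, 0, 0.004, -0.052, 0.0066]
    - [0, 0, 0, 0, 0, 0]
    - [0, 0, 0, 0, 0, 0]

```text
time: 8.65
tool_pos: [0.5581, -0.0013, 0.2035]
ee_rot: [2.625, -0.008, 1.672]
wrist_force: [-0.2, -1.0, -0.5]
width: 0.018
finger_force: 30.0
```

Run:
```python
from h import *
for n in("scene","side","side","wrist"):
  go(P[3]+R[:,2]*.106,RT); im=optics.snapshot(n)[:,:,::-1]; cv2.imwrite(f"pics/q_{n}.png",im)
a=cv2.imread("pics/q_scene.png")[120:240,300:440];b=cv2.imread("pics/q_side.png")[150:270,290:410]; c=cv2.imread("pics/q_wrist.png")
k=lambda i,s:cv2.resize(i,None,fx=s,fy=s,interpolation=2)
out=np.zeros((600,800,3),np.uint8); out[:360,:420]=k(a,3); out[:360,430:790]=k(b,3); out[360:600,:420]=c[100:340,110:530]
cv2.imwrite("pics/q.png",out)
```

```text
t 8.65 d mm [ 3.7 -3.4  6.3] turn [-0.008 -0.007 -0.006] F [-0.2 -1.  -0.5] w 18.0 q [-0.19 -0.24  1.81  0.17  1.08 -0.33]
t 8.7 d mm [ 3.2 -2.3  5.6] turn [-0.007 -0.006 -0.005] F [ 0.7  0.  -0.2] w 18.3 q [-0.19 -0.24  1.81  0.17  1.08 -0.33]
t 8.75 d mm [ 2.9 -1.6  5. ] turn [-0.007 -0.006 -0.003] F [-0.4  0.1 -0.8] w 18.4 q [-0.2  -0.24  1.81  0.17  1.08 -0.33]
t 8.8 d mm [ 2.6 -1.2  4.5] turn [-0.007 -0.005 -0.003] F [-0.4 -0.4 -0.5] w 18.0 q [-0.2  -0.24  1.81  0.17  1.08 -0.33]
```

View pics/q.png

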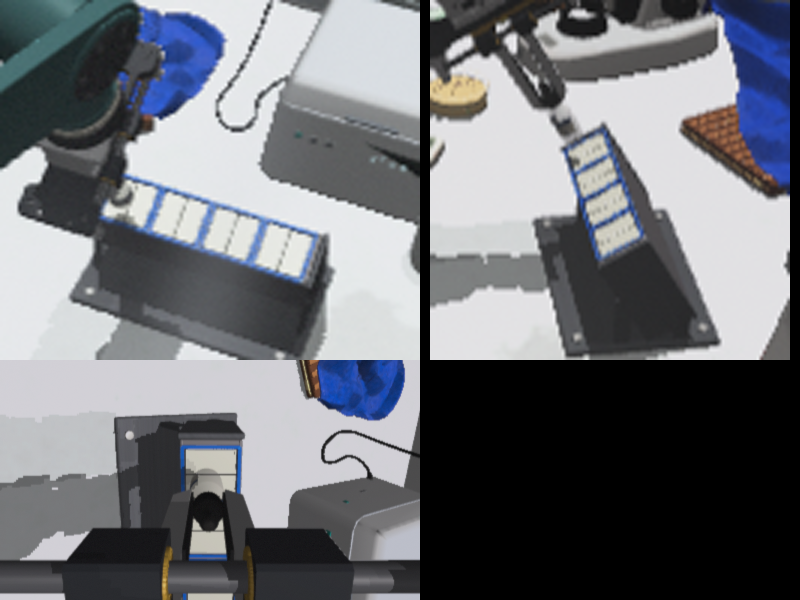

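The bottle is held in line with the fingers, just above the mouth of pocket 3 (composite view: wrist (208,480), side (562,125)). I'll insert it now.

send_rows:
  rows:
    - [2, -0.5, 3, -0.007, -0.005, -0.003]
    - [5, 0.5, -8.7, 0, 0, 0]
    - [5, 0.5, -8.7, 0, 0, 0]
    - [5, 0.5, -8.7, 0, 0, 0]
    - [5, 0.5, -8.7, 0, 0, 0]
    - [5, 0.5, -8.7, 0, 0, 0]
    - [0, 0, 0, 0, 0, 0]
    - [0, 0, 0, 0, 0, 0]

```text
time: 9.52
tool_pos: [0.5858, -0.0004, 0.1633]
ee_rot: [2.62, -0.001, 1.666]
wrist_force: [0.4, -0.2, 0.3]
width: 0.018
finger_force: 30.0
```

Run:
```python
from h import *
go(P[3]+R[:,2]*.028,RT);print(sensors.get_obs()["wrist_force"]@R)
```

```text
t 9.52 d mm [ 14.8  -0.6 -21. ] turn [-0.001 -0.002 -0.001] F [ 0.4 -0.2  0.3] w 18.0 q [-0.17 -0.15  1.82  0.16  0.97 -0.32]
[ 0.45201562 -0.22979034  0.07870979]
```

send_rows:
  rows:
    - [4.5, 0, -7, 0, 0, 0]
    - [4.5, 0, -7, 0, 0, 0]
    - [4.5, -0.3, -6, 0, 0, 0]
    - [0, 0, 0, 0, 0, 0]
    - [0, 0, 0, 0, 0, 0]
    - [0, 0, 0, 0, 0, 0]

```text
time: 10.02
tool_pos: [0.5998, -0.0009, 0.1451]
ee_rot: [2.617, -0.001, 1.666]
wrist_force: [-0.5, 0.0, -0.7]
width: 0.0178
finger_force: 30.0
```

Run:
```python
from h import *
go(P[3]+R[:,2]*.028,RT);print(sensors.get_obs()["wrist_force"]@R)
```

```text
t 10.02 d mm [ 0.8 -0.  -2.8] turn [-0.001  0.001 -0.001] F [-0.5  0.  -0.7] w 17.8 q [-0.17 -0.1   1.82  0.16  0.92 -0.33]
[-0.78928873  0.0585026  -0.32762103]
```

send_rows:
  rows:
    - [0.5, 0, -1, 0, 0, 0]
    - [0, 0, 0, 0, 0, 0]
    - [0, 0, 0, 0, 0, 0]
    - [0, 0, 0, 0, 0, 0]
    - [0, 0, 0, 0, 0, 0]
    - [0, 0, 0, 0, 0, 0]
    - [0, 0, 0, 0, 0, 0]
  grip: 50

```text
time: 10.6
tool_pos: [0.6004, -0.001, 0.1445]
ee_rot: [2.616, -0.0, 1.666]
wrist_force: [0.1, -0.0, -0.2]
width: 0.0501
finger_force: 0.0
```

send_rows:
  rows:
    - [-5, -0.5, 8.7, 0, 0, 0]
    - [-10, -1, 17.3, 0, 0, 0]
    - [-10, -1, 17.3, 0, 0, 0]
    - [-10, -1, 17.3, 0, 0, 0]
    - [0, 0, 0, 0, 0, 0]
    - [0, 0, 0, 0, 0, 0]

```text
time: 11.1
tool_pos: [0.5659, -0.0047, 0.207]
ee_rot: [2.613, 0.001, 1.666]
wrist_force: [-0.2, -0.1, -0.1]
width: 0.0499
finger_force: 0.0
```

Run:
```python
from h import *
go(P[3]+R[:,2]*.1,RT)
a=optics.snapshot("scene")[120:240,300:440,::-1];b=optics.snapshot("side")[150:270,290:410,::-1]; c=optics.snapshot("wrist")[:,:,::-1]
k=lambda i,s:cv2.resize(i,None,fx=s,fy=s,interpolation=2)
out=np.zeros((600,800,3),np.uint8); out[:360,:420]=k(a,3); out[:360,430:790]=k(b,3); out[360:600,:420]=c[100:340,110:530]
cv2.imwrite("pics/r.png",out)
```

```text
t 11.1 d mm [-1.1  0.3 -2.4] turn [ 0.     0.005 -0.   ] F [-0.2 -0.1 -0.1] w 49.9 q [-0.19 -0.23  1.8   0.16  1.06 -0.33]
```

View pics/r.png

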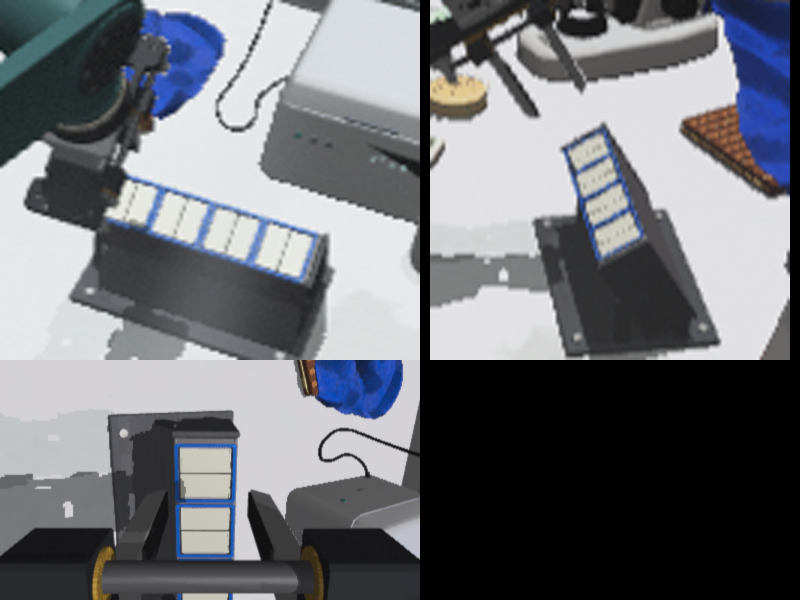

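The bottle has dropped in and the flaps of pocket 3 are shut (wrist (205,470)). I'll press with closed fingertips to make sure it is fully home.

send_rows:
  rows:
    - [0, 0, 0, 0, 0.005, 0]
    - [0, 0, 0, 0, 0, 0]
    - [0, 0, 0, 0, 0, 0]
    - [0, 0, 0, 0, 0, 0]
    - [0, 0, 0, 0, 0, 0]
    - [0, 0, 0, 0, 0, 0]
    - [0, 0, 0, 0, 0, 0]
    - [0, 0, 0, 0, 0, 0]
  grip: 0

```text
time: 11.92
tool_pos: [0.5654, -0.0045, 0.2049]
ee_rot: [2.621, -0.001, 1.666]
wrist_force: [-0.6, 1.7, -0.1]
width: 0.0018
finger_force: 0.0
```

Run:
```python
from h import *
go(P[3]-R[:,2]*.0015-R[:,0]*.003,RT)
```

```text
t 11.92 d mm [ 47.3   4.6 -89.7] turn [-0.001 -0.003 -0.001] F [-0.6  1.7 -0.1] w 1.8 q [-0.19 -0.22  1.8   0.16  1.07 -0.33]
```

send_rows:
  rows:
    - [7, 0.8, -15, 0, 0, 0]
    - [8, 0.8, -15, 0, 0, 0]
    - [8, 0.8, -15, 0, 0, 0]
    - [8, 0.8, -15, 0, 0, 0]
    - [5, 0.5, -9, 0, 0, 0]
    - [4, 0.4, -7, 0, 0, 0]
    - [0, 0, 0, 0, 0, 0]
    - [0, 0, 0, 0, 0, 0]

```text
time: 12.58
tool_pos: [0.6053, -0.0003, 0.1288]
ee_rot: [2.622, -0.001, 1.666]
wrist_force: [0.1, -0.2, -0.3]
width: 0.0007
finger_force: 0.2
```

send_rows:
  rows:
    - [2.5, 0.2, -4.3, 0, 0, 0]
    - [2.5, 0.2, -4.3, 0, 0, 0]
    - [1.5, 0, -2.6, 0, 0, 0]
    - [0, 0, 0, 0, 0, 0]
    - [0, 0, 0, 0, 0, 0]
    - [0, 0, 0, 0, 0, 0]

```text
time: 13.08
tool_pos: [0.6117, 0.0001, 0.1175]
ee_rot: [2.622, -0.001, 1.666]
wrist_force: [0.6, -0.3, -1.5]
width: 0.0002
finger_force: 0.6
```

Run:
```python
from h import *
go(P[3]-R[:,2]*.0015-R[:,0]*.003,RT);print(sensors.get_obs()["wrist_force"]@R)
```

```text
t 13.08 d mm [ 1.   0.1 -2.3] turn [-0.001 -0.004 -0.001] F [ 0.6 -0.3 -1.5] w 0.2 q [-0.16 -0.05  1.82  0.17  0.87 -0.33]
[-0.23637863 -0.30903498 -1.58332935]
```

send_rows:
  rows:
    - [1, 0, -1.8, 0, 0, 0]
    - [1, 0, -1.8, 0, 0, 0]
    - [0, 0, 0, 0, 0, 0]
    - [0, 0, 0, 0, 0, 0]
    - [0, 0, 0, 0, 0, 0]

```text
time: 13.5
tool_pos: [0.6143, -0.0001, 0.1147]
ee_rot: [2.62, -0.001, 1.666]
wrist_force: [1.2, 0.3, 1.0]
width: 0.0
finger_force: 1.3
```

Run:
```python
from h import *
go(P[3]-R[:,2]*.0015-R[:,0]*.003,RT);print(sensors.get_obs()["wrist_force"]@R)
```

```text
t 13.5 d mm [-1.6  0.2  0.5] turn [-0.    -0.002 -0.001] F [1.2 0.3 1. ] w 0.0 q [-0.16 -0.04  1.82  0.17  0.86 -0.33]
[1.54511703 0.15983113 0.27587773]
```

send_rows:
  rows:
    - [1, 0.1, -1.7, 0, 0, 0]
    - [0, 0, 0, 0, 0, 0]
    - [0, 0, 0, 0, 0, 0]
    - [0, 0, 0, 0, 0, 0]

```text
time: 13.83
tool_pos: [0.6157, 0.0, 0.1136]
ee_rot: [2.619, -0.0, 1.666]
wrist_force: [-0.7, 0.4, 4.3]
width: 0.0002
finger_force: 2.6
```

Run:
```python
from h import *
go(P[3]-R[:,2]*.0015-R[:,0]*.003,RT);print(sensors.get_obs()["wrist_force"]@R)
```

```text
t 13.83 d mm [-3.   0.2  1.6] turn [-0.    -0.001 -0.001] F [-0.7  0.4  4.3] w 0.2 q [-0.16 -0.04  1.82  0.17  0.85 -0.33]
[1.58325298 0.47470469 4.07154831]
```

Contact came at about 26–28 mm, so the bottle is standing on the floor. I'll retreat clear.

send_rows:
  rows:
    - [-5, -0.5, 8.7, 0, 0, 0]
    - [-10, -1, 17.3, 0, 0, 0]
    - [-15, -1.5, 26, 0, 0, 0]
    - [-15, -1.5, 26, 0, 0, 0]
    - [-10, -1, 17.3, 0, 0, 0]
    - [-35, 0, 10, 0, 0, 0]
    - [-35, 0, 10, 0, 0, 0]
    - [-35, 0, 10, 0, 0, 0]

```text
time: 14.5
tool_pos: [0.4525, -0.005, 0.2368]
ee_rot: [2.625, -0.002, 1.667]
wrist_force: [-0.4, -1.1, 0.9]
width: 0.0005
finger_force: 0.0
```

send_rows:
  rows:
    - [-30, 0, 10, 0, 0, 0]
    - [0, 0, 0, 0, 0, 0]
    - [0, 0, 0, 0, 0, 0]
    - [0, 0, 0, 0, 0, 0]

```text
time: 14.83
tool_pos: [0.4245, -0.0054, 0.247]
ee_rot: [2.622, -0.001, 1.666]
wrist_force: [0.6, -0.6, 0.5]
width: 0.0005
finger_force: 0.0
```

Run:
```python
from h import *
go(P[3],RT)
a=optics.snapshot("scene")[120:310,240:480,::-1];b=optics.snapshot("side")[150:290,250:410,::-1]
k=lambda i,s:cv2.resize(i,None,fx=s,fy=s,interpolation=2)
out=np.zeros((475,800,3),np.uint8); out[:380,:480]=k(a,2); out[:280,480:800]=k(b,2)
cv2.imwrite("pics/end.png",out)
```

```text
t 14.83 d mm [ 190.     5.7 -129. ] turn [-0.001 -0.005 -0.   ] F [ 0.6 -0.6  0.5] w 0.5 q [-0.3  -0.59  1.96  0.2   1.3  -0.4 ]
```

View pics/end.png

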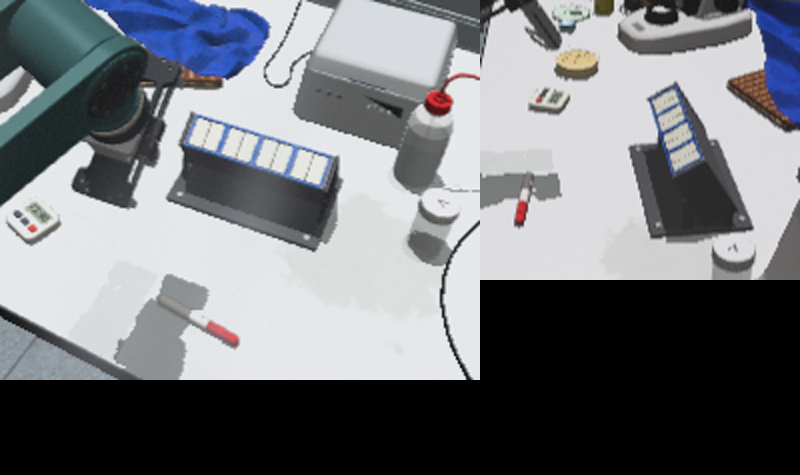

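All the flaps are shut (scene (190–335,130–170)), the bystanders have not moved, and the arm is clear.

```bash
python3 -c "
from bench import ticket; print(ticket.close_job())"
```

```text
the job is handed in; nothing more can be done
None
```

I found pocket 3 empty by touch (the only pocket I probed), put the spare bottle in base first and pressed it home, all the flaps are shut, the bystanders look unmoved in the final images, and the job was handed in at about 15 s of the 67 s; no verdict came back.

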